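Clip the hand refractometer into its sloped dock and close the prism hood

ROBOT

A 6-joint arm with a two-finger parallel gripper is mounted at the origin on a cart in front of the work surface, level with it; the furniture and walls round the work are solid. World frame = base frame: x ahead of the robot, y to its left, z up, the work surface at z = 0. Lengths are in m, angles in rad, forces in N, time in s.
With the tool pointing down it reaches from about 0.35 to 0.975 m from the base axis. Payload 4.9 kg.
Tool frame: the origin (TCP) lies at the very end of the fingers, on their centre line; the grasp point (between the pads) lies manip.grip_point_offset behind it (manip.grip_point_offset is the distance from the TCP to the grasp point, in m); z points along the fingers, y is the line along which they close (so a half turn about z gives the same grasp; the last joint's range is limited). The gripper opens to 85 mm and grips with 20 to 120 N. Pads are 22 mm wide; open, the fingers measure 114 mm over their backs; the gripper's body (76 mm by 85 mm) begins 54 mm behind the grasp point. The pads swing forward as they close: fully open they stand 13 mm farther back than shut.
Start: joints at [-1.284, 0.053, 1.613, -0, 1.476, -0.119], TCP at [0.247, -0.574, 0.231] pointing down, gripper open.
Joint ranges: [-3.01, 3.01], [-1.01, 2.22], [0.06, 2.58], [-1.02, 4.17], [0.09, 2.62], [-3.14, 3.14]. Speed limits (rad/s): [2.57, 2.57, 3.14, 3.14, 3.14, 3.14].

INTERFACE

Orientations are given as a unit quaternion [w, x, y, z].
In Python, from plant import manip gives the robot as it stands.
- The arm moves only by the shell command python3 -m crank 'ROWS' [OPENING]. ROWS is JSON, a list of rows, each an object of numbers: "x", "y", "z": the shift along the tool's x, y, z in cm; "turn": the turn about the tool's z in rad. In form: [{"x": .., "y": .., "z": .., "turn": ..}, ...]. A call has 1 to 5 rows; each row shifts and turns the commanded pose from where the row before left it, along the tool's axes as they then stand; what a row does not reach is not made up. A row lasts 1/10 s, in which the tool goes at most 50 mm and 8.59 degrees, less where a joint would pass 70% of its speed; a pose out of reach is approached as far as the arm can. A call with a gripper value outside its range is refused whole. OPENING is the opening in per cent of the stroke, from 0 (shut) to 100 (fully open), set as the call begins (- or left out, the last holds). The fingers move at their own pace and stop on an object; the grip force is fixed at half the most. Time passes only in rows, so rows that do not move let the fingers close. It gives the time, the measured TCP pose, the force, the opening and the grip force at its end, in the units of the state.
- manip.state(): the state, without advancing time (a new reading comes with each control period).
- manip.grab_frame(name): name is "scene" or "top" or "wrist"; returns (picture, depth): 384x512x3 uint8, red, green, blue; 384x512 float32, m along the optical axis (not along the pixel's ray), 0 where there is no reading.
- manip.camera_model(name): a dict with "mtx" (3x3 intrinsics, pixels), "world_to_cam" (4x4, takes a point from world to camera coordinates). Camera axes: x right, y down, z forward; pixel columns grow to the right and rows downward; lengths in m; the calibration is good to about 2 mm. A picture is of the moment at which its call begins: read the wrist's pose just before it. camera_model takes no time and is no camera call; for the wrist camera it gives the pose at the moment of the call.
- manip.job_done(): hands the job in; it is judged then, once.
The state is a dict: "time": time; "joint_pos": joint angles; "joint_vel": joint speeds; "joint_efforts": joint torques, N m; "tool_pos": TCP position; "tool_rot": TCP orientation; "contact_force": force on the tool from outside, world axes, zero at the start; "ft_torque": the same for the moment, N m; "gripper_width": opening from 0.0 (shut) to 1.0 (fully open); "grasp_force": force on a finger pad.
Only numpy, scipy, OpenCV 4.12 (cv2) and the standard library are available. Lean on these libraries where they do the work, as an engineer would, in place of code of your own. Each camera call takes 0.05 s, during which the arm holds its last target. There are 200 camera calls.

TASK

Put the hand refractometer away in its sloped dock: press it into the two spring clips, prism end towards the clear hood and daylight plate facing outward, until it snaps fully home in both. Then lift the hood by its blue rib over the yellow stop bumps, slide it fully along over the prism, let it down and let go. Leave the other things on the bench where they are.

Things in the scene. Friction and masses are not known exactly. Their poses are not given: they have to be found in the camera images.
- refractometer: loose hand refractometer, 38 x 202 x 38 mm, 0.2 kg. Origin: middle of underside; +y along it to the prism end, +z out of the daylight plate. Round body's axis at z = 19: black eyepiece (dia 37.6) y = -101 to -57, focus ring (36) to -44, blue tube (33) -43 to +19, collar (34) to +31, prism head (24 wide) to +96 mm. Grip: blue tube across x at y = -28, midway between the clips
- prism_end (a point): point on the refractometer at its prism end, on the round body's axis: (0, 95, 19) mm in its frame
- dock: fixed sloped dock: grey wedge, 135 mm deep, 300 mm wide (y = -116 to +184). Origin on the bench under the middle of its aluminium face, which is 62 mm high there and rises away from the robot (+x) at 35 deg; its +y is to the left, where the hood is parked
- seat (a point): where the refractometer's origin lies, and how its axes point, when it is home in the dock (its grip is then at y = -28, z = 19 mm here). Site axes: x up the slope, y along the dock to the hood's parked end, z square out of the face, which lies at z = -11.8 mm. A steel end stop stands at y = -106, 5 mm past the eyepiece
- seat_prism (a point): point fixed on the dock where prism_end lies when the refractometer is home: (0, 95, 19) mm in the frame of seat
- clip_eyepiece (a point): spring clip for the eyepiece: point midway between its two steel lips (14 mm long), at (0, -66, 32.6) mm from seat, same axes. Lips 29 mm apart at rest; mouth flares 10 mm higher. Pressed along -z, the body meets all lips about 27 mm before home; both clips together take 12 to 20 N, then the force drops and from 10 mm before home they pull it in, onto its saddles
- clip_tube (a point): spring clip round the blue tube: middle of its mouth between the two steel lips, 14 mm long, at (0, 8, 31.1) mm from seat, same axes. Lips 25 mm apart at rest. The body must go in square: if only one clip takes, it sits crooked and not home
- hood_grip (a point): grip point in the blue rib on the clear prism hood, 22 mm above its roof, 4 mm below the rib's top; axes as seat. Rib: 12 mm thick (x), 46 long (y), 26 high; pinch across x. Hood: 53 mm wide, 70 long (y), centred under the rib, end wall at +y. With the hood down the point is 71.2 mm above seat (z)
- hood_slide (a joint): hood's travel along seat's -y, m: 0 to 0.0025 parked at the left end, 0.066 at its stop fully over the prism. About 1 N of friction. It clears the refractometer once that is home; one standing proud of its clips can block it
- hood_lift (a joint): hood's lift along seat's +z, m: 0 down on its tracks, 0.016 fully up; about 2 to 3 N to raise, sinks by itself when let go. Yellow bumps stand 7 mm above the tracks just ahead of its feet: it cannot travel unless lifted over 7 mm; its feet are past them once hood_slide is over 0.024, then it may come down and slide on
- honey_jar: bystander: open honey jar, 69 mm dia, 88 mm high, origin at the middle of its underside
- petri_1: bystander: covered petri dish, 95 mm dia, 16 mm high, origin at the middle of its underside
- pocket_refractometer: bystander: white and blue digital pocket refractometer, 54 x 112 x 32 mm, origin at the middle of its underside
Not all that is in view belongs to the job. There is more than one size of the refractometer; the job needs the larger.

How it is judged:
By the outcome, as a careful person would: the job done as asked, in the order asked, and still so for the second after the job is handed in, with the robot touching nothing.
It also fails if it takes over 58 s, if anything falls off the work surface, if the arm or the gripper's body presses on something with over 40 N, if the wrist force passes 120 N, or if a joint passes its speed limit or range.

## Working session

There is one attempt and no reset: what is moved stays moved. The work goes in short steps, Python scripts to look and compute and a shell command to move; the robot and the scene stay as the last step left them, time stands still between calls to the robot, and variables do not carry over. Pictures are saved under pics/ and viewed, at most 10 in all, crops included, and the job is handed in when it is done.

```bash
ls; mkdir -p pics; python3 - <<'E'
from plant import manip
import cv2,numpy as np
print(manip.grip_point_offset, manip.state())
for n in("scene","top"):
    p,d=manip.grab_frame(n); np.savez(f"pics/{n}0.npz",p=p,d=d,**manip.camera_model(n))
    cv2.imwrite(f"pics/{n}0.png",cv2.resize(p[:,:,::-1],(780,585)))
    print(manip.camera_model(n))
E
```

```text
pics
0.0187 {'time': 0.0, 'joint_pos': array([-1.28401357e+00,  5.33695333e-02,  1.61431064e+00,  1.39593290e-05,
        1.47599549e+00, -1.18971392e-01]), 'joint_vel': array([-0.00013463, -0.0010819 , -0.00067014, -0.00055233,  0.00107205,
       -0.00025991]), 'joint_efforts': array([-7.67516849e-04, -3.93677866e+01, -3.70175850e+01, -5.99715077e-05,
        7.10883178e-03, -4.07617875e-06]), 'tool_pos': array([ 0.24653619, -0.57363713,  0.23004522]), 'tool_rot': array([-1.03842020e-03,  9.79490540e-01,  2.01487464e-01, -8.03622395e-05]), 'contact_force': array([-0.59493454, -0.42571126,  0.16275482]), 'ft_torque': array([-0.03593149,  0.01075443, -0.02836943]), 'grasp_force': 0.0, 'gripper_width': 1.0022154073572773}
{'mtx': array([[397.56507706,   0.        , 252.58237352],
       [  0.        , 397.56507706, 185.27353226],
       [  0.        ,   0.        ,   1.        ]]), 'world_to_cam': array([[-0.85991417, -0.51041398,  0.00501935,  0.55384873],
       [-0.36815694,  0.61337696, -0.69873397,  0.2082491 ],
       [ 0.35356484, -0.60269915, -0.71536399,  0.97541794],
       [ 0.        ,  0.        ,  0.        ,  1.        ]])}
{'mtx': array([[455.56286333,   0.        , 247.4080103 ],
       [  0.        , 455.56286333, 185.19425737],
       [  0.        ,   0.        ,   1.        ]]), 'world_to_cam': array([[-0.005267  , -0.99996462,  0.00655833,  0.13768319],
       [-0.99616189,  0.00467372, -0.08740506,  0.57699994],
       [ 0.08737132, -0.00699352, -0.99615127,  1.40779582],
       [ 0.        ,  0.        ,  0.        ,  1.        ]])}
```

View pics/scene0.png

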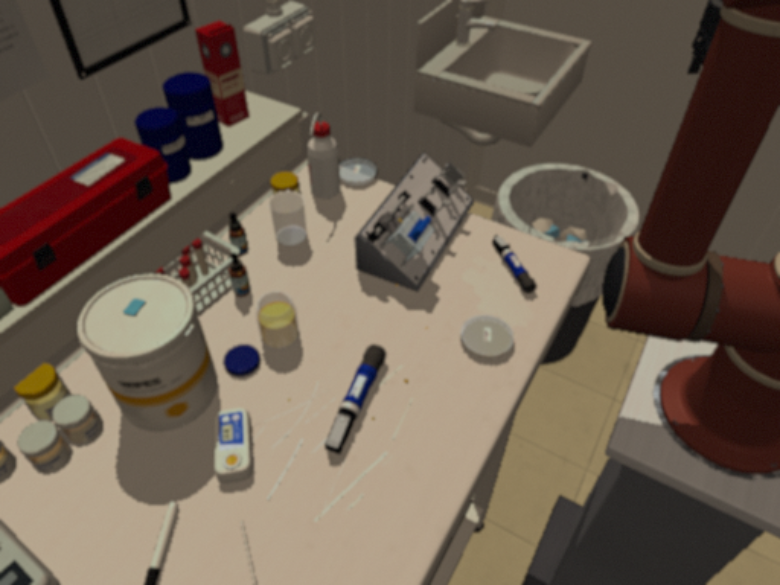

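View pics/top0.png

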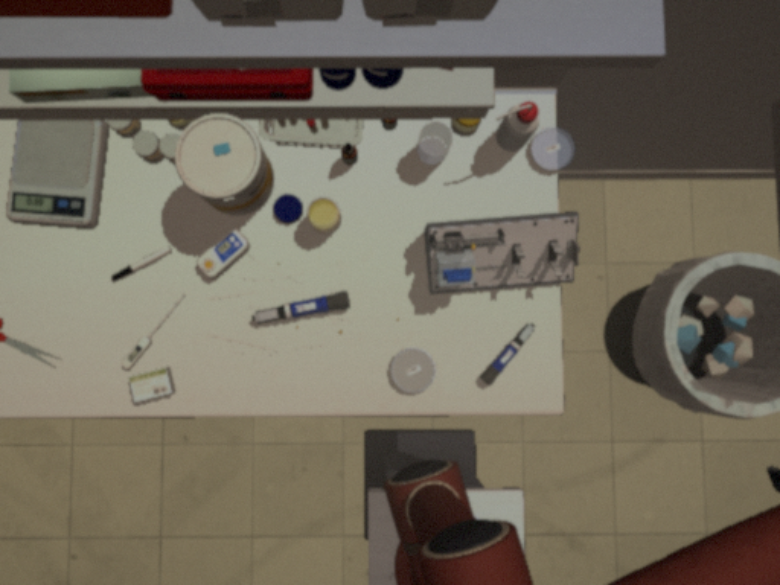

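Both views show the large refractometer near (300,307) in the top picture, with its prism to the left (+y). The dock is at (500,252), with the clear hood and blue rib at its left end, (458,265). The rows have no tilt term, so I'll check the crank usage text and measure the objects.

View pics/crop1.png

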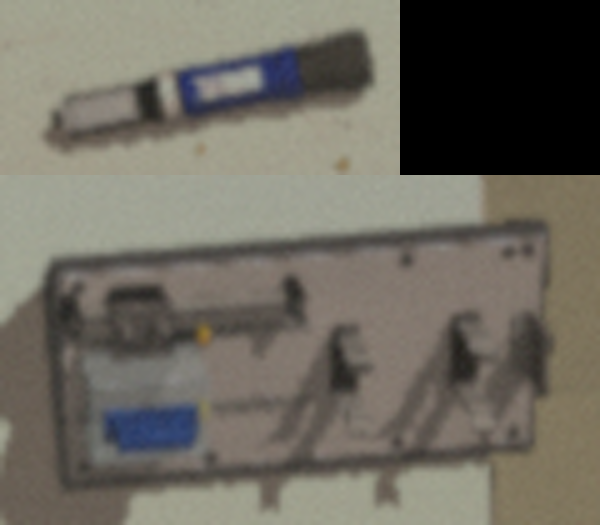

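The crop shows the refractometer with the grey daylight plate up and the prism at the left. On the dock, the hood with its blue rib is at the left, the two clips are at about (345,360) and (463,350), and the end stop is at the right.

Next come the dock frame and the free space overhead. Tilt may be available through the reach limit.

```bash
cat > h.py <<'E'
import numpy as np,cv2
from plant import manip
from scipy.spatial.transform import Rotation as R
def world(d,K,T):
    v,u=np.mgrid[:384,:512]
    P=np.stack([(u-K[0,2])*d/K[0,0],(v-K[1,2])*d/K[1,1],d],-1)
    return (P-T[:3,3])@T[:3,:3]
def st():
    s=manip.state();q=s["tool_rot"];r=R.from_quat([q[1],q[2],q[3],q[0]])
    return s,s["tool_pos"],r.as_matrix()
E
python3 - <<'E'
from h import *
z=np.load("pics/top0.npz");W=np.load("pics/topW.npy");p=z["p"]
# dock face plane: box pixels
m=np.zeros((384,512),bool);m[135:200,275:385]=1
m&=(W[...,2]>.02)&(W[...,1]<.03)
q=W[m];best=None
rng=np.random.default_rng(0)
for i in range(500):
    a=q[rng.choice(len(q),3,False)];n=np.cross(a[1]-a[0],a[2]-a[0]);n/=np.linalg.norm(n)+1e-12
    if n[2]<.5: continue
    k=abs((q-a[0])@n)<.003
    if best is None or k.sum()>best.sum():best=k
f=q[best];c=f.mean(0);n=np.linalg.svd(f-c)[2][2];n*=np.sign(n[2])
print("plane n",n,"tilt",np.degrees(np.arccos(n[2])),"yaw from n",np.degrees(np.arctan2(-n[1],-n[0])),"c",c,len(f))
mm=np.zeros((384,512),np.uint8);mm[m]=0;idx=np.argwhere(m)[best];mm[idx[:,0],idx[:,1]]=255
rect=cv2.minAreaRect(((f[:,:2]/[1,1]).astype(np.float32)));print("rect xy",rect, cv2.boxPoints(rect))
for y in (-.25,-.2,-.15,-.1,-.05,0,.02):
    k=abs(f[:,1]-y)<.006;print(y,f[k].min(0)[[0,2]],f[k].max(0)[[0,2]])
hsv=cv2.cvtColor(p,cv2.COLOR_RGB2HSV)
b=m&(hsv[...,1]>110)&(hsv[...,0]>95)&(hsv[...,0]<130);b[:,320:]=0
print("rib",b.sum(),W[b].mean(0),W[b].min(0),W[b].max(0))
for nme in("scene","top"):
    z=np.load(f"pics/{nme}0.npz");W=world(z["d"],z["mtx"],z["world_to_cam"]);ok=z["d"]>0
    for x0 in np.arange(.3,1.3,.1):
        k=ok&(abs(W[...,1]-x0*.07)<.3)&(abs(W[...,0]-x0)<.05)
        if k.any(): print(nme,round(x0,1),k.sum(),"zmax %.3f"%W[k][:,2].max(),"y",W[k][:,1].min().round(2),W[k][:,1].max().round(2))
E
```

```text
plane n [-0.56824602 -0.04396981  0.8216831 ] tilt 34.74636500713628 yaw from n 4.424623429204624 c [ 0.63563713 -0.13695114  0.06682725] 2136
rect xy ((0.6307113170623779, -0.1184292882680893), (0.1297643780708313, 0.2977445721626282), 3.9936916828155518) [[ 0.5556182   0.02556267]
 [ 0.57635516 -0.2714589 ]
 [ 0.7058044  -0.26242125]
 [ 0.6850675   0.03460032]]
-0.25 [0.57990313 0.02165414] [0.70478711 0.10806518]
-0.2 [0.57392366 0.02065979] [0.69889683 0.10611074]
-0.15 [0.56771    0.02112234] [0.69343841 0.1038118 ]
-0.1 [0.57097965 0.02157055] [0.69045847 0.10947708]
-0.05 [0.5648059  0.02085436] [0.68467713 0.10780478]
0 [0.55887873 0.02066902] [0.68204802 0.1055974 ]
0.02 [0.56479401 0.02469797] [0.68178391 0.10561642]
rib 106 [ 0.58291963 -0.01959512  0.12798531] [ 0.57098271 -0.04347178  0.11398293] [0.59312543 0.00469865 0.14474113]
scene 0.3 6233 zmax 0.249 y -0.28 0.32
scene 0.4 6574 zmax 0.032 y -0.27 0.33
scene 0.5 5685 zmax 0.040 y -0.25 0.33
scene 0.6 6473 zmax 0.142 y -0.26 0.34
scene 0.7 4901 zmax 0.124 y -0.25 0.35
scene 0.8 4378 zmax 0.196 y -0.24 0.36
scene 0.9 15156 zmax 0.422 y -0.24 0.36
scene 1.0 16359 zmax 0.543 y -0.23 0.37
top 0.3 3074 zmax 0.696 y -0.25 0.32
top 0.4 5812 zmax 0.035 y -0.25 0.33
top 0.5 5778 zmax 0.044 y -0.25 0.33
top 0.6 6240 zmax 0.145 y -0.26 0.34
top 0.7 15583 zmax 0.890 y -0.25 0.35
top 0.8 11026 zmax 0.872 y -0.24 0.36
top 0.9 10112 zmax 0.351 y -0.24 0.36
top 1.0 916 zmax 0.111 y -0.23 -0.1
```

```bash
cat >> h.py <<'E'
def plan(target,turn,n):
    s,p,M=st();d=(np.array(target)-p)*100/n;a=turn/n
    for i in range(n):
        v=(M@R.from_rotvec([0,0,a*i]).as_matrix()).T@d
        print({"x":round(v[0],1),"y":round(v[1],1),"z":round(v[2],1),"turn":round(a,3)})
E
python3 -c "
from h import *
plan([.48,.036,.62],-1.352+.11,16)"
```

```text
{'x': np.float64(2.8), 'y': np.float64(-2.9), 'z': np.float64(-2.4), 'turn': -0.078}
{'x': np.float64(3.1), 'y': np.float64(-2.7), 'z': np.float64(-2.4), 'turn': -0.078}
{'x': np.float64(3.3), 'y': np.float64(-2.5), 'z': np.float64(-2.4), 'turn': -0.078}
{'x': np.float64(3.4), 'y': np.float64(-2.2), 'z': np.float64(-2.4), 'turn': -0.078}
{'x': np.float64(3.6), 'y': np.float64(-1.9), 'z': np.float64(-2.4), 'turn': -0.078}
{'x': np.float64(3.7), 'y': np.float64(-1.6), 'z': np.float64(-2.4), 'turn': -0.078}
{'x': np.float64(3.9), 'y': np.float64(-1.3), 'z': np.float64(-2.4), 'turn': -0.078}
{'x': np.float64(4.0), 'y': np.float64(-1.0), 'z': np.float64(-2.4), 'turn': -0.078}
{'x': np.float64(4.0), 'y': np.float64(-0.7), 'z': np.float64(-2.4), 'turn': -0.078}
{'x': np.float64(4.1), 'y': np.float64(-0.4), 'z': np.float64(-2.4), 'turn': -0.078}
{'x': np.float64(4.1), 'y': np.float64(-0.1), 'z': np.float64(-2.4), 'turn': -0.078}
{'x': np.float64(4.1), 'y': np.float64(0.2), 'z': np.float64(-2.4), 'turn': -0.078}
{'x': np.float64(4.0), 'y': np.float64(0.5), 'z': np.float64(-2.4), 'turn': -0.078}
{'x': np.float64(4.0), 'y': np.float64(0.8), 'z': np.float64(-2.4), 'turn': -0.078}
{'x': np.float64(3.9), 'y': np.float64(1.2), 'z': np.float64(-2.4), 'turn': -0.078}
{'x': np.float64(3.8), 'y': np.float64(1.5), 'z': np.float64(-2.4), 'turn': -0.078}
```

```bash
python3 -m crank '[{"x":2.8,"y":-2.9,"z":-2.4,"turn":-0.08},{"x":3.1,"y":-2.7,"z":-2.4,"turn":-0.08},{"x":3.3,"y":-2.5,"z":-2.4,"turn":-0.08},{"x":3.4,"y":-2.2,"z":-2.4,"turn":-0.08},{"x":3.6,"y":-1.9,"z":-2.4,"turn":-0.08}]' 100
python3 -m crank '[{"x":3.7,"y":-1.6,"z":-2.4,"turn":-0.08},{"x":3.9,"y":-1.3,"z":-2.4,"turn":-0.08},{"x":4.0,"y":-1.0,"z":-2.4,"turn":-0.08},{"x":4.0,"y":-0.7,"z":-2.4,"turn":-0.08},{"x":4.1,"y":-0.4,"z":-2.4,"turn":-0.08}]'
python3 -m crank '[{"x":4.1,"y":-0.1,"z":-2.4,"turn":-0.08},{"x":4.1,"y":0.2,"z":-2.4,"turn":-0.08},{"x":4.0,"y":0.5,"z":-2.4,"turn":-0.08},{"x":4.0,"y":0.8,"z":-2.4,"turn":-0.08},{"x":3.9,"y":1.2,"z":-2.4,"turn":-0.08}]'
python3 -c "
from h import *
s,p,M=st();print(p,M,s['joint_pos'])"
```

```text
time: 0.6
tool_pos: [0.3186, -0.3814, 0.3516]
tool_rot: [-0.0, 0.919, 0.393, 0.0]
contact_force: [0.8, -0.2, 0.3]
gripper_width: 0.998
grasp_force: 0.0
time: 1.1
tool_pos: [0.3898, -0.1899, 0.4719]
tool_rot: [-0.0, 0.823, 0.568, -0.0]
contact_force: [0.6, -0.5, 0.0]
gripper_width: 1.0
grasp_force: 0.0
time: 1.6
tool_pos: [0.4566, 0.0029, 0.592]
tool_rot: [0.0, 0.693, 0.721, -0.0]
contact_force: [1.4, -0.5, 1.0]
gripper_width: 1.001
grasp_force: 0.0
[0.45661772 0.00286807 0.59202255] [[-3.84165483e-02  9.99261810e-01 -5.48198467e-05]
 [ 9.99261810e-01  3.84165450e-02 -5.87235391e-05]
 [-5.65742009e-05 -5.70353350e-05 -9.99999997e-01]] [-1.56897377e-01 -2.95315195e-01  1.33641247e+00 -7.71413391e-05
  2.10054034e+00 -1.95362358e-01]
```

```bash
python3 -m crank '[{"x":2,"z":-5},{"x":2,"z":-5},{"x":2,"z":-5},{"x":2,"z":-5},{"x":2,"z":-5}]'
python3 -c "
from h import *
s,p,M=st();print(p,M,s['joint_pos'])"
python3 -m crank '[{"z":-3},{"z":-3},{"z":-3}]'
python3 -c "
from h import *
s,p,M=st();print(p,M,s['joint_pos'])"
```

```text
[0.45661772 0.00286807 0.59202255] [[-3.84165483e-02  9.99261810e-01 -5.48198467e-05]
 [ 9.99261810e-01  3.84165450e-02 -5.87235391e-05]
 [-5.65742009e-05 -5.70353350e-05 -9.99999997e-01]] [-1.56897377e-01 -2.95315195e-01  1.33641247e+00 -7.71413391e-05
  2.10054034e+00 -1.95362358e-01]
[0.45661772 0.00286807 0.59202255] [[-3.84165483e-02  9.99261810e-01 -5.48198467e-05]
 [ 9.99261810e-01  3.84165450e-02 -5.87235391e-05]
 [-5.65742009e-05 -5.70353350e-05 -9.99999997e-01]] [-1.56897377e-01 -2.95315195e-01  1.33641247e+00 -7.71413391e-05
  2.10054034e+00 -1.95362358e-01]schema error: expected keys x, y, z, turn
schema error: expected keys x, y, z, turn
```

All four keys are required.

```bash
python3 -m crank '[{"x":2,"y":0,"z":-5,"turn":0},{"x":2,"y":0,"z":-4.5,"turn":0},{"x":2,"y":0,"z":-4.5,"turn":0},{"x":2,"y":0,"z":-4.5,"turn":0},{"x":2,"y":0,"z":-4.5,"turn":0}]'
python3 -c "
from h import *
s,p,M=st();print(p,M,s['joint_pos'])"
python3 -m crank '[{"x":0,"y":0,"z":-3,"turn":0},{"x":0,"y":0,"z":-3,"turn":0},{"x":0,"y":0,"z":-3,"turn":0}]'
python3 -c "
from h import *
s,p,M=st();print(p,M,s['joint_pos'])"
```

```text
time: 2.1
tool_pos: [0.4523, 0.1005, 0.8193]
tool_rot: [0.0, 0.695, 0.719, 0.0]
contact_force: [-0.3, -0.3, 2.0]
gripper_width: 0.999
grasp_force: 0.0
[0.45233324 0.10045913 0.81929211] [[-3.51847902e-02  9.99380807e-01  1.80119890e-04]
 [ 9.99380824e-01  3.51847908e-02 -3.46740197e-07]
 [-6.68400615e-06  1.79996164e-04 -9.99999984e-01]] [ 5.77214288e-02  4.47336263e-02  5.88960840e-01 -1.81288138e-05
  2.50771839e+00  2.25147663e-02]
time: 2.4
tool_pos: [0.4487, 0.0985, 0.8727]
tool_rot: [0.012, 0.694, 0.719, 0.013]
contact_force: [-0.2, 0.1, -0.7]
gripper_width: 1.002
grasp_force: 0.0
[0.44874968 0.0985427  0.87267765] [[-0.03542492  0.99875345  0.03516562]
 [ 0.9993713   0.03535218  0.00268823]
 [ 0.0014417   0.03523874 -0.99937788]] [5.34557042e-02 1.72399982e-01 3.15365438e-01 1.61254834e-03
 2.61856033e+00 1.94599123e-02]
```

Pushing past the reach limit does tilt the tool forward, so the 35° tilt can be made up high once I hold the refractometer. Next I go down over it.

```bash
python3 -c "
from h import *
plan([.529,.261,.22],-.15,15)" | sed -n '1p;8p;15p'
```

```text
{'x': np.float64(1.1), 'y': np.float64(0.4), 'z': np.float64(4.4), 'turn': -0.01}
{'x': np.float64(1.0), 'y': np.float64(0.5), 'z': np.float64(4.4), 'turn': -0.01}
{'x': np.float64(1.0), 'y': np.float64(0.6), 'z': np.float64(4.4), 'turn': -0.01}
```

```bash
for i in 1 2 3; do python3 -m crank '[{"x":1.05,"y":0.5,"z":4.4,"turn":-0.01},{"x":1.05,"y":0.5,"z":4.4,"turn":-0.01},{"x":1.05,"y":0.5,"z":4.4,"turn":-0.01},{"x":1.05,"y":0.5,"z":4.4,"turn":-0.01},{"x":1.05,"y":0.5,"z":4.4,"turn":-0.01}]'; done | tail -6
python3 - <<'E'
from h import *
s,p,M=st();print(p,M,s['joint_pos'])
c=manip.camera_model("wrist");im,d=manip.grab_frame("wrist")
np.savez("pics/w1.npz",p=im,d=d,**c)
cv2.imwrite("pics/w1.png",im[:,:,::-1])
W=world(d,c["mtx"],c["world_to_cam"])
m=(d>0)&(W[...,2]>.012)&(W[...,2]<.06)&(abs(W[...,0]-.52)<.08)&(abs(W[...,1]-.28)<.16)
n,l,sta,_=cv2.connectedComponentsWithStats(m.astype(np.uint8));k=1+np.argmax(sta[1:,4]);m=l==k
q=W[m];xy=q[:,:2];(cx,cy),sz,ang=rect=cv2.minAreaRect(xy.astype(np.float32));print(rect,len(q),sta[k])
mu=xy.mean(0);V=np.linalg.eigh(np.cov((xy-mu).T))[1][:,1];V*=np.sign(V[1]);print(mu,V)
t=(xy-mu)@V;sx=(xy-mu)@[V[1],-V[0]]
for t0 in np.arange(-.12,.12,.01):
    k=abs(t-t0)<.005
    if k.sum()>5:print(round(t0,3),k.sum(),np.percentile(sx[k],[2,98]).round(4),np.percentile(q[k,2],97).round(4))
print(t.min(),t.max(),"bench z",np.median(W[(d>0)&(W[...,2]<.01)][:,2]))
E
```

```text
time: 3.9
tool_pos: [0.5259, 0.2631, 0.2164]
tool_rot: [0.012, 0.639, 0.769, 0.011]
contact_force: [1.2, 0.1, 0.1]
gripper_width: 0.999
grasp_force: 0.0
[0.52586761 0.26309931 0.216383  ] [[-0.18323644  0.98254694  0.03202983]
 [ 0.98306144  0.18326449  0.0020828 ]
 [-0.00382348  0.03186894 -0.99948474]] [ 0.34157361 -0.04459605  1.73575063 -0.0088679   1.41956073  0.15843436]
((0.5331842303276062, 0.2554718255996704), (0.036395661532878876, 0.11939593404531479), 10.843482971191406) 3507 [ 239  115   34  115 3507]
[0.53234126 0.25768266] [-0.19370032  0.98106075]
-0.06 147 [-0.0159  0.0159] 0.0369
-0.05 289 [-0.0179  0.0182] 0.0378
-0.04 322 [-0.0173  0.0173] 0.0376
-0.03 274 [-0.0153  0.016 ] 0.0357
-0.02 259 [-0.0151  0.016 ] 0.0359
-0.01 333 [-0.0169  0.017 ] 0.0368
-0.0 282 [-0.0156  0.016 ] 0.0357
0.01 277 [-0.0143  0.0149] 0.0355
0.02 280 [-0.0141  0.0149] 0.0356
0.03 297 [-0.0149  0.0148] 0.0356
0.04 306 [-0.0146  0.0148] 0.0356
0.05 324 [-0.0153  0.0158] 0.0357
0.06 117 [-0.0149  0.0155] 0.0354
-0.06201193131590702 0.05733575219446291 bench z -0.0005315164007506279
```

View pics/w1.png

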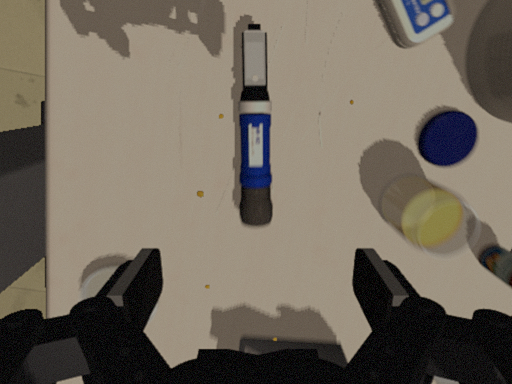

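The wrist view shows the refractometer plate up, prism at (254,25) and eyepiece end at (257,225). Its sizes and height match the spec. I'll descend on the blue tube.

```bash
python3 -m crank '[{"x":0.1,"y":0,"z":4.5,"turn":-0.008},{"x":0.1,"y":0,"z":4.5,"turn":0},{"x":0.1,"y":0,"z":4.5,"turn":0},{"x":0.1,"y":-0.1,"z":4,"turn":0},{"x":0.1,"y":0,"z":2.5,"turn":0}]' 100
python3 -m crank '[{"x":0,"y":0,"z":1.2,"turn":0},{"x":0,"y":0,"z":0,"turn":0}]'
```

```text
time: 4.45
tool_pos: [0.529, 0.2672, 0.0157]
tool_rot: [0.011, 0.636, 0.771, 0.009]
contact_force: [-0.1, 0.7, -0.5]
gripper_width: 0.997
grasp_force: 0.0
time: 4.65
tool_pos: [0.5309, 0.2678, 0.0058]
tool_rot: [0.011, 0.636, 0.772, 0.01]
contact_force: [0.1, 0.1, 1.0]
gripper_width: 0.998
grasp_force: 0.0
```

```bash
python3 -m crank '[{"x":0,"y":0,"z":0.2,"turn":0},{"x":0,"y":0,"z":0,"turn":0},{"x":0,"y":0,"z":0,"turn":0},{"x":0,"y":0,"z":0,"turn":0},{"x":0,"y":0,"z":0,"turn":0}]' 0
python3 -m crank '[{"x":0,"y":0,"z":0,"turn":0},{"x":0,"y":0,"z":0,"turn":0},{"x":0,"y":0,"z":0,"turn":0}]'
```

```text
time: 5.15
tool_pos: [0.5337, 0.2691, 0.0069]
tool_rot: [0.013, 0.636, 0.772, 0.013]
contact_force: [-1.2, -0.5, 6.3]
gripper_width: 0.366
grasp_force: 59.3
time: 5.45
tool_pos: [0.5336, 0.2691, 0.0069]
tool_rot: [0.013, 0.636, 0.772, 0.012]
contact_force: [-1.5, 0.1, 5.7]
gripper_width: 0.369
grasp_force: 59.3
```

```bash
python3 -m crank '[{"x":0,"y":0,"z":-1,"turn":0},{"x":0,"y":0,"z":-3,"turn":0},{"x":0,"y":0,"z":-4,"turn":0}]'; python3 -c "
from h import *
plan([.45,.107,.85],.119,16)" | sed -n '1p;4p;8p;12p;16p'
```

```text
time: 5.75
tool_pos: [0.5273, 0.2675, 0.083]
tool_rot: [0.01, 0.636, 0.772, 0.009]
contact_force: [0.7, 0.1, -1.7]
gripper_width: 0.36
grasp_force: 59.8
{'x': np.float64(-0.9), 'y': np.float64(-0.5), 'z': np.float64(-4.8), 'turn': 0.007}
{'x': np.float64(-0.9), 'y': np.float64(-0.5), 'z': np.float64(-4.8), 'turn': 0.007}
{'x': np.float64(-0.9), 'y': np.float64(-0.5), 'z': np.float64(-4.8), 'turn': 0.007}
{'x': np.float64(-1.0), 'y': np.float64(-0.5), 'z': np.float64(-4.8), 'turn': 0.007}
{'x': np.float64(-1.0), 'y': np.float64(-0.4), 'z': np.float64(-4.8), 'turn': 0.007}
```

```bash
for i in 1 2 3; do python3 -m crank '[{"x":-0.95,"y":-0.5,"z":-4.7,"turn":0.008},{"x":-0.95,"y":-0.5,"z":-4.7,"turn":0.008},{"x":-0.95,"y":-0.5,"z":-4.7,"turn":0.008},{"x":-0.95,"y":-0.5,"z":-4.7,"turn":0.008},{"x":-0.95,"y":-0.5,"z":-4.7,"turn":0.008}]'; done | tail -6
python3 - <<'E'
from h import *
s,p,M=st();print(p,M.round(3),s['joint_pos'].round(3))
im,d=manip.grab_frame("wrist");cv2.imwrite("pics/w2.png",im[:,:,::-1])
E
```

```text
time: 7.25
tool_pos: [0.4503, 0.115, 0.7894]
tool_rot: [0.011, 0.681, 0.732, 0.012]
contact_force: [0.9, -0.7, -0.2]
gripper_width: 0.365
grasp_force: 59.9
[0.4502701  0.11497379 0.78939409] [[-0.072  0.997  0.033]
 [ 0.997  0.072  0.003]
 [ 0.     0.033 -0.999]] [ 9.000e-02 -3.900e-02  7.400e-01 -1.000e-03  2.408e+00  1.700e-02]
```

View pics/w2.png

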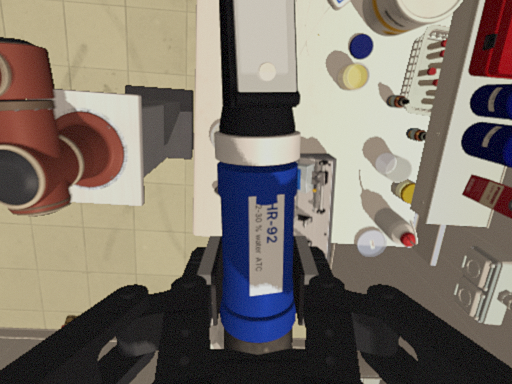

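The refractometer is held straight on the blue tube with its plate up. Next is the tilt: up and back past the wrist limit.

```bash
python3 -m crank '[{"x":-0.4,"y":-3,"z":-4,"turn":0},{"x":-0.4,"y":-3,"z":-3,"turn":0},{"x":-0.4,"y":-3,"z":-1,"turn":0}]' |head -3
python3 -c "
from h import *
s,p,M=st();print(p,M.round(3),s['joint_pos'].round(3))"
python3 -m crank '[{"x":-0.2,"y":-3,"z":0,"turn":0},{"x":-0.2,"y":-3,"z":0,"turn":0},{"x":-0.2,"y":-3,"z":0,"turn":0}]' |head -3
python3 -c "
from h import *
s,p,M=st();print(p,M.round(3),s['joint_pos'].round(3))"
```

```text
time: 7.6
tool_pos: [0.3581, 0.0965, 0.8668]
tool_rot: [0.013, 0.681, 0.732, 0.014]
[0.35814008 0.0964722  0.8667934 ] [[-0.072  0.997  0.037]
 [ 0.997  0.072  0.003]
 [ 0.     0.037 -0.999]] [ 6.100e-02 -7.400e-02  5.910e-01  1.000e-03  2.588e+00 -1.000e-02]
time: 7.9
tool_pos: [0.269, 0.0842, 0.8615]
tool_rot: [0.012, 0.681, 0.732, 0.012]
[0.26898646 0.08416712 0.86145938] [[-0.072  0.997  0.034]
 [ 0.997  0.072  0.003]
 [ 0.     0.034 -0.999]] [ 0.035 -0.265  0.76   0.003  2.613 -0.035]
```

```bash
python3 -m crank '[{"x":0.4,"y":0,"z":-4,"turn":0},{"x":0.3,"y":0,"z":-4,"turn":0},{"x":0.3,"y":0,"z":-4,"turn":0}]' |head -3
python3 -c "
from h import *
s,p,M=st();print(p,M.round(3),s['joint_pos'].round(3))"
```

```text
time: 8.2
tool_pos: [0.2782, 0.0992, 0.9055]
tool_rot: [0.043, 0.68, 0.731, 0.044]
[0.27821314 0.09915743 0.90545381] [[-0.072  0.99   0.123]
 [ 0.997  0.072  0.006]
 [-0.003  0.123 -0.992]] [ 0.094 -0.173  0.572 -0.012  2.619  0.012]
```

```bash
python3 -m crank '[{"x":-0.2,"y":-1,"z":-4,"turn":0},{"x":-0.2,"y":-1,"z":-4,"turn":0},{"x":0,"y":-1,"z":-4,"turn":0},{"x":0,"y":-1,"z":-4,"turn":0},{"x":0,"y":-1,"z":-4,"turn":0}]' |head -3
python3 -c "
from h import *
s,p,M=st();print(p,M.round(3),s['joint_pos'].round(3))"
```

```text
time: 8.7
tool_pos: [0.22, 0.1004, 0.9548]
tool_rot: [0.096, 0.675, 0.725, 0.098]
[0.22001254 0.10035816 0.95480647] [[-0.07   0.96   0.272]
 [ 0.997  0.07   0.012]
 [-0.008  0.272 -0.962]] [ 0.152 -0.201  0.448 -0.059  2.619  0.025]
```

```bash
python3 -m crank '[{"x":-0.3,"y":-1,"z":-4,"turn":0},{"x":-0.3,"y":-1,"z":-4,"turn":0},{"x":-0.3,"y":-1,"z":-4,"turn":0},{"x":-0.3,"y":-1,"z":-4,"turn":0},{"x":-0.3,"y":-1,"z":-4,"turn":0}]' |head -3
python3 -c "
from h import *
s,p,M=st();print(p,M.round(3),s['joint_pos'].round(3))"
```

```text
time: 9.2
tool_pos: [0.1392, 0.0984, 0.9923]
tool_rot: [0.147, 0.668, 0.715, 0.145]
[0.13916735 0.09839629 0.99229421] [[-0.065  0.912  0.405]
 [ 0.998  0.066  0.011]
 [-0.017  0.405 -0.914]] [ 0.455 -0.234  0.348 -0.343  2.619  0.053]
```

```bash
python3 -m crank '[{"x":-0.6,"y":0,"z":-3,"turn":0},{"x":-0.6,"y":0,"z":-3,"turn":0},{"x":-0.4,"y":0,"z":-3,"turn":0}]' |head -3
python3 -c "
from h import *
s,p,M=st();print(p,M.round(3),s['joint_pos'].round(3))"
```

```text
time: 9.5
tool_pos: [0.1113, 0.0912, 1.0139]
tool_rot: [0.171, 0.663, 0.709, 0.167]
[0.1112893  0.09121954 1.01393297] [[-0.062  0.883  0.465]
 [ 0.998  0.065  0.01 ]
 [-0.021  0.464 -0.885]] [ 0.814 -0.181  0.234 -0.725  2.619  0.031]
```

```bash
python3 -m crank '[{"x":-0.6,"y":0.3,"z":-1,"turn":0},{"x":-0.5,"y":0.3,"z":-1,"turn":0},{"x":-0.4,"y":0.3,"z":-1,"turn":0}]' |head -3
python3 -c "
from h import *
s,p,M=st();print(p,M.round(3),s['joint_pos'].round(3))"
```

```text
time: 9.8
tool_pos: [0.1087, 0.0822, 1.0225]
tool_rot: [0.181, 0.662, 0.707, 0.174]
[0.10871225 0.08224059 1.02248743] [[-0.059  0.872  0.486]
 [ 0.998  0.064  0.006]
 [-0.026  0.485 -0.874]] [ 0.837 -0.158  0.18  -0.798  2.619 -0.022]
```

```bash
python3 -m crank '[{"x":-0.5,"y":-1,"z":0,"turn":0},{"x":-0.5,"y":-1,"z":-1,"turn":0},{"x":-0.3,"y":-1,"z":-1,"turn":0}]' |head -3
python3 -c "
from h import *
s,p,M=st();print(p,M.round(3),s['joint_pos'].round(3))"
```

```text
time: 10.1
tool_pos: [0.0835, 0.0645, 1.0188]
tool_rot: [0.179, 0.658, 0.71, 0.176]
[0.08351611 0.06449976 1.01884242] [[-0.069  0.871  0.486]
 [ 0.997  0.071  0.015]
 [-0.022  0.486 -0.874]] [ 1.095 -0.197  0.226 -1.021  2.619  0.006]
```

```bash
python3 -c "
from h import *
plan([.42,.104,.93],0,10)" | head -1
python3 -m crank '[{"x":0.5,"y":2.5,"z":2.4,"turn":0},{"x":0.5,"y":2.5,"z":2.4,"turn":0},{"x":0.5,"y":2.5,"z":2.4,"turn":0},{"x":0.5,"y":2.5,"z":2.4,"turn":0},{"x":0.5,"y":2.5,"z":2.4,"turn":0}]' |head -3
python3 -c "
from h import *
s,p,M=st();print(p,M.round(3),s['joint_pos'].round(3))"
```

```text
{'x': np.float64(0.2), 'y': np.float64(2.5), 'z': np.float64(2.4), 'turn': 0.0}
time: 10.6
tool_pos: [0.1591, 0.0815, 0.9996]
tool_rot: [0.185, 0.663, 0.704, 0.174]
[0.15912022 0.08145191 0.99959241] [[-0.053  0.869  0.491]
 [ 0.998  0.061 -0.001]
 [-0.031  0.49  -0.871]] [ 0.24  -0.286  0.395 -0.204  2.522 -0.018]
```

```bash
python3 -m crank '[{"x":0.5,"y":3.5,"z":3,"turn":0},{"x":0.5,"y":3.5,"z":3,"turn":0},{"x":0.5,"y":3.5,"z":2.5,"turn":0},{"x":0.5,"y":3.5,"z":2,"turn":0},{"x":0.5,"y":3.5,"z":1.5,"turn":0}]' |head -3
python3 -c "
from h import *
s,p,M=st();print(p,M.round(3),s['joint_pos'].round(3))"
```

```text
time: 11.1
tool_pos: [0.3735, 0.1182, 0.9764]
tool_rot: [0.183, 0.663, 0.706, 0.17]
[0.37349041 0.118183   0.97642659] [[-0.054  0.874  0.484]
 [ 0.998  0.063 -0.003]
 [-0.033  0.483 -0.875]] [ 0.181 -0.026  0.317 -0.126  2.349  0.007]
```

```bash
python3 -m crank '[{"x":3.2,"y":0,"z":0,"turn":0},{"x":3.2,"y":0,"z":0,"turn":0},{"x":3.2,"y":0,"z":0,"turn":0},{"x":3.2,"y":0,"z":0,"turn":0}]' |head -3
python3 -c "
from h import *
s,p,M=st();print(p,M.round(3),s['joint_pos'].round(3))
print('up10 in tool',M.T@[0,0,1],'out',M.T@[.9,.45,0])"
python3 -m crank '[{"x":0.4,"y":2,"z":-2.5,"turn":0},{"x":0.4,"y":2,"z":-2.5,"turn":0},{"x":0.4,"y":2,"z":-2.5,"turn":0}]' |head -3
python3 -c "
from h import *
s,p,M=st();print(p,M.round(3),s['joint_pos'].round(3))"
```

```text
time: 11.5
tool_pos: [0.3645, 0.2471, 0.9731]
tool_rot: [0.184, 0.663, 0.706, 0.171]
[0.3645249  0.24712834 0.97311261] [[-0.054  0.873  0.486]
 [ 0.998  0.063 -0.003]
 [-0.033  0.484 -0.874]] [ 0.604  0.153  0.133 -0.416  2.383  0.169]
up10 in tool [-0.03297932  0.4844261  -0.87421034] out [0.40052212 0.81373078 0.43580299]
time: 11.8
tool_pos: [0.3608, 0.2438, 0.9891]
tool_rot: [0.193, 0.656, 0.704, 0.19]
[0.36083458 0.2438374  0.98910321] [[-0.064  0.851  0.521]
 [ 0.998  0.066  0.014]
 [-0.022  0.521 -0.853]] [ 0.607  0.181  0.057 -0.429  2.384  0.146]
```

Stretching works: tool z is now (.521,.014,-.853). I'll continue towards (.572,.042,-.819).

```bash
python3 -m crank '[{"x":0.5,"y":2,"z":-2.5,"turn":0},{"x":0.5,"y":2,"z":-2.5,"turn":0},{"x":0.5,"y":2,"z":-2.5,"turn":0}]' |head -3
python3 -c "
from h import *
s,p,M=st();print(p,M.round(3),s['joint_pos'].round(3))"
python3 -m crank '[{"x":0.5,"y":2,"z":-2.5,"turn":0}]' |head -3
python3 -c "
from h import *
s,p,M=st();print(p,M.round(3),s['joint_pos'].round(3))"
```

```text
time: 12.1
tool_pos: [0.3507, 0.2428, 1.0021]
tool_rot: [0.203, 0.648, 0.703, 0.212]
[0.35074858 0.24282918 1.00205838] [[-0.077  0.825  0.56 ]
 [ 0.997  0.069  0.034]
 [-0.01   0.561 -0.828]] [ 0.629  0.162  0.056 -0.44   2.355  0.147]
time: 12.2
tool_pos: [0.3481, 0.2428, 1.0058]
tool_rot: [0.206, 0.646, 0.702, 0.218]
[0.34811447 0.2428052  1.0057774 ] [[-0.08   0.817  0.571]
 [ 0.997  0.07   0.04 ]
 [-0.007  0.572 -0.82 ]] [ 0.637  0.157  0.056 -0.444  2.345  0.147]
```

Tool z now equals minus the face normal, so the 35° tilt is done. Moving to a standoff over the dock.

```bash
python3 -c "
from h import *
plan([.5385,-.187,.22],0,20)"|head -1
```

```text
{'x': np.float64(-2.2), 'y': np.float64(-1.6), 'z': np.float64(3.7), 'turn': 0.0}
```

```bash
for i in 1 2 3 4; do python3 -m crank '[{"x":-2.2,"y":-1.6,"z":3.7,"turn":0},{"x":-2.2,"y":-1.6,"z":3.7,"turn":0},{"x":-2.2,"y":-1.6,"z":3.7,"turn":0},{"x":-2.2,"y":-1.6,"z":3.7,"turn":0},{"x":-2.2,"y":-1.6,"z":3.7,"turn":0}]' |sed -n '2,4p'; done
python3 - <<'E'
from h import *
s,p,M=st();print(p,M.round(3),s['joint_pos'].round(3),s['gripper_width'])
c=manip.camera_model("wrist");im,d=manip.grab_frame("wrist")
np.savez("pics/w3.npz",p=im,d=d,tp=p,tM=M,**c)
cv2.imwrite("pics/w3.png",im[:,:,::-1])
E
```

```text
tool_pos: [0.3931, 0.1481, 0.8399]
tool_rot: [0.208, 0.645, 0.703, 0.217]
contact_force: [0.1, 0.3, -1.6]
tool_pos: [0.4429, 0.0388, 0.6437]
tool_rot: [0.209, 0.645, 0.703, 0.216]
contact_force: [0.3, 0.8, -1.7]
tool_pos: [0.4922, -0.0704, 0.4477]
tool_rot: [0.209, 0.645, 0.703, 0.216]
contact_force: [-0.1, -0.0, -2.0]
tool_pos: [0.5414, -0.1793, 0.2519]
tool_rot: [0.209, 0.645, 0.703, 0.216]
contact_force: [0.6, -0.8, -2.1]
[ 0.54140421 -0.17925886  0.2519132 ] [[-0.081  0.817  0.571]
 [ 0.997  0.075  0.034]
 [-0.015  0.572 -0.82 ]] [-0.634 -0.439  2.088  0.437  1.044 -0.856] 0.36522462024854574
```

View pics/w3.png

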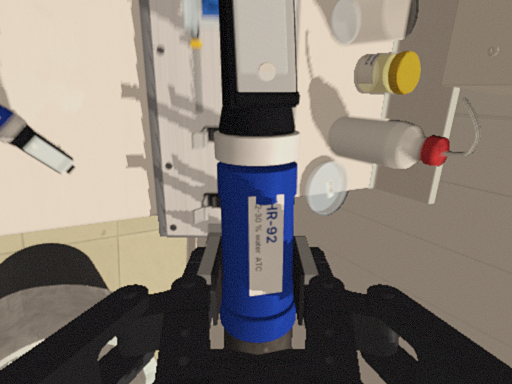

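The dock shows left of and beneath the held tool: face edge from (150,0) to (165,235), dock end at row about 235, clips near (207,135) and (210,200). I'll measure them in depth relative to the held tube, so camera bias cancels.

```bash
cat > a.py <<'E'
from h import *
z=np.load("pics/w3.npz");d=z["d"];p=z["tp"];M=z["tM"]
W=world(d,z["mtx"],z["world_to_cam"]);im=z["p"]
Tl=(W-p)@M   # tool frame
v,u=np.mgrid[:384,:512];ok=d>0
hsv=cv2.cvtColor(im,cv2.COLOR_RGB2HSV)
# held tube: section between rows 170..240
for r0,r1 in((168,175),(185,195),(205,215),(225,235),(140,155),(30,60)):
    k=ok&(v>=r0)&(v<r1)&(u>205)&(u<305)&(Tl[...,2]<.03)&(Tl[...,2]>-.08)
    q=Tl[k];zz=np.percentile(q[:,2],3);print("held",r0,"x %.4f"%np.median(q[:,0]),"y %.4f %.4f"%tuple(np.percentile(q[:,1],[1,99])),"ztop %.4f"%zz)
k=ok&(u>140)&(u<220)&(v<240)&(W[...,2]>.015)&(W[...,2]<.14)
q=W[k];rng=np.random.default_rng(0);best=None
for i in range(400):
    a=q[rng.choice(len(q),3,False)];n=np.cross(a[1]-a[0],a[2]-a[0]);n/=np.linalg.norm(n)+1e-12
    if abs(n[2])<.7 or abs(n[2])>.9: continue
    kk=abs((q-a[0])@n)<.002
    if best is None or kk.sum()>best.sum():best=kk
f=q[best];c=f.mean(0);n=np.linalg.svd(f-c,full_matrices=False)[2][2];n*=np.sign(n[2])
print("n",n,"tilt",np.degrees(np.arccos(n[2])),"yaw",np.degrees(np.arctan2(-n[1],-n[0])),len(f))
psi=np.radians(4.15);yd=np.array([-np.sin(psi),np.cos(psi),0]);nd=np.array([-np.sin(np.radians(35))*np.cos(psi),-np.sin(np.radians(35))*np.sin(psi),np.cos(np.radians(35))]);xd=np.cross(yd,nd)
F=np.stack([xd,yd,nd],1);O=np.array([.6332,-.1523,.062])
D=(W-O)@F
g=(f-O)@F;print("face z' by x/y", np.median(g[:,2]))
for y in(-.1,-.06,-.02,.02,.06):
    kk=abs(g[:,1]-y)<.005
    if kk.any():print("near edge x'",y,np.percentile(g[kk,0],[0,1,100]).round(4), "z'",np.median(g[kk,2]).round(4))
for x in(-.07,-.06,-.05):
    kk=abs(g[:,0]-x)<.003
    if kk.any():print("end y'",x,np.percentile(g[kk,1],[0,1,100]).round(4))
hgt=ok&(D[...,2]>.012)&(D[...,2]<.09)&(abs(D[...,0])<.08)&(D[...,1]>-.12)&(D[...,1]<.2)&(Tl[...,2]>.03)
nn,l,sta,cen=cv2.connectedComponentsWithStats(hgt.astype(np.uint8))
for i in range(1,nn):
    if sta[i,4]>15:
        e=D[l==i];print(sta[i],"x'",np.percentile(e[:,0],[2,98]).round(4),"y'",np.percentile(e[:,1],[2,98]).round(4),"z'",np.percentile(e[:,2],[50,98]).round(4))
print("tool in F axes:",(F.T@M).round(3)); print("TCP in F",(p-O)@F)
E
python3 a.py
```

```text
held 168 x 0.0463 y -0.0146 0.0169 ztop -0.0276
held 185 x 0.0394 y -0.0144 0.0166 ztop -0.0281
held 205 x 0.0313 y -0.0136 0.0157 ztop -0.0282
held 225 x 0.0231 y -0.0134 0.0162 ztop -0.0281
held 140 x 0.0554 y -0.0150 0.0171 ztop -0.0288
held 30 x 0.0891 y -0.0131 0.0143 ztop -0.0280
n [-0.58616804 -0.04595717  0.80888502] tilt 36.01286293983837 yaw 4.48297453331255 12654
face z' by x/y 0.00010805241020727296
near edge x' -0.1 [-0.0782 -0.0761 -0.0096] z' -0.0001
near edge x' -0.06 [-0.0785 -0.0766 -0.0124] z' -0.0001
near edge x' -0.02 [-0.0775 -0.0767 -0.0084] z' -0.0
near edge x' 0.02 [-0.078  -0.0768 -0.0076] z' 0.0001
near edge x' 0.06 [-0.0785 -0.0771 -0.0069] z' 0.0003
end y' -0.07 [-0.1139 -0.1106  0.134 ]
end y' -0.06 [-0.1136 -0.1087  0.1345]
end y' -0.05 [-0.1132 -0.1075  0.1345]
[183   0  36  34 956] x' [-0.0268  0.0005] y' [0.1038 0.1204] z' [0.0616 0.0811]
[193 127  16  21 264] x' [-0.0255 -0.0132] y' [0.0037 0.0174] z' [0.0481 0.0545]
[210 127   9  14  79] x' [-0.0156 -0.0073] y' [0.0044 0.0175] z' [0.0145 0.0165]
[194 196  16  27 256] x' [-0.0273 -0.015 ] y' [-0.0701 -0.0564] z' [0.0485 0.0554]
[212 196   8  12  40] x' [-0.0156 -0.0086] y' [-0.0695 -0.0565] z' [0.0128 0.014 ]
[205 236   5  11  22] x' [-0.0214 -0.0192] y' [-0.1068 -0.1031] z' [0.0259 0.0338]
tool in F axes: [[-0.016  1.    -0.001]
 [ 1.     0.016 -0.008]
 [-0.007 -0.002 -1.   ]]
TCP in F [ 0.03233406 -0.02024511  0.20920066]
```

The measurements agree: the face is at 0 in both cameras, the clips are at y' = +10.5 and -63 mm, and the held axis sits within 1 mm of the tool axis. I'll move in above the clips, turning +0.02 to square up.

```bash
python3 -m crank '[{"x":-0.1,"y":-0.9,"z":3.3,"turn":0.02},{"x":-0.1,"y":-0.9,"z":3.3,"turn":0},{"x":-0.1,"y":-0.8,"z":3.3,"turn":0},{"x":-0.1,"y":-0.8,"z":3.3,"turn":0},{"x":0,"y":0,"z":0,"turn":0}]'|tail -3
cat >> h.py <<'E'
psi=np.radians(4.15);a35=np.radians(35)
yd=np.array([-np.sin(psi),np.cos(psi),0]);nd=np.array([-np.sin(a35)*np.cos(psi),-np.sin(a35)*np.sin(psi),np.cos(a35)]);xd=np.cross(yd,nd)
F=np.stack([xd,yd,nd],1);O=np.array([.6332,-.1523,.062])
def rep(t=None):
    s,p,M=st();c=(p-O)@F
    print("t",s["time"],"TCP mm",(c*1e3).round(1),"force F",(s["contact_force"]@F).round(1),"w",s["gripper_width"].round(3),"grip",s["grasp_force"])
    print("tool axes",(F.T@M).round(3).tolist())
    if t is not None: print("to go cm (tool)",(M.T@(F@(np.array(t)*1e-3-c))*100).round(2))
E
python3 - <<'E'
from h import *
rep([-1,-26.5,19])
c=manip.camera_model("wrist");im,d=manip.grab_frame("wrist");s,p,M=st()
np.savez("pics/w4.npz",p=im,d=d,tp=p,tM=M,**c)
cv2.imwrite("pics/w4.png",im[:,:,::-1])
E
```

```text
contact_force: [-0.7, 1.0, -3.1]
gripper_width: 0.371
grasp_force: 60.8Traceback (most recent call last):
  File "<stdin>", line 2, in <module>
  File "h.py", line 21, in rep
    print("t",s["time"],"TCP mm",(c*1e3).round(1),"force F",(s["contact_force"]@F).round(1),"w",s["gripper_width"].round(3),"grip",s["grasp_force"])
                                                                                                ^^^^^^^^^^^^^^^^^^^^^^^^
AttributeError: 'float' object has no attribute 'round'
```

```bash
sed -i 's/s\["gripper_width"\].round(3)/round(s["gripper_width"],3)/' h.py
python3 - <<'E'
from h import *
rep([-1,-26.5,19])
c=manip.camera_model("wrist");s,p,M=st();im,d=manip.grab_frame("wrist")
np.savez("pics/w4.npz",p=im,d=d,tp=p,tM=M,**c)
cv2.imwrite("pics/w4.png",im[:,:,::-1])
E
```

```text
t 14.75 TCP mm [ -6.9 -21.8  74.4] force F [-2.3  1.  -2.2] w 0.371 grip 60.806214809417725
tool axes [[0.007, 1.0, -0.011], [1.0, -0.007, -0.0], [-0.001, -0.011, -1.0]]
to go cm (tool) [-0.46  0.65  5.53]
```

View pics/w4.png

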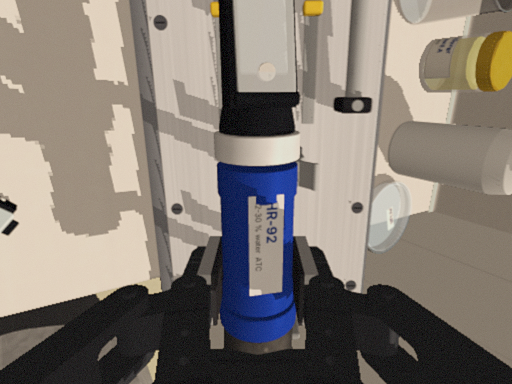

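Yellow bumps at (217,8) and (313,8) and face screws at (177,208) and (357,207) flank the tool, with the hood above. I'll use the bump midpoint to check the seat's centre line.

```bash
python3 - <<'E'
from h import *
z=np.load("pics/w4.npz");d=z["d"];W=world(d,z["mtx"],z["world_to_cam"]);D=(W-O)@F*1e3;Tl=(W-z["tp"])@z["tM"]*1e3
hsv=cv2.cvtColor(z["p"],cv2.COLOR_RGB2HSV)
m=((hsv[...,0]>15)&(hsv[...,0]<32)&(hsv[...,1]>150)&(d>0)).astype(np.uint8);m[20:]=0
n,l,s,c=cv2.connectedComponentsWithStats(m)
for i in range(1,n):
    if s[i,4]>20:e=D[l==i];print("bump",s[i],np.median(e,0).round(1),np.percentile(e[:,0],[2,98]).round(1))
v,u=np.mgrid[:384,:512]
for r in(172,190,210,230):
    k=(v>=r)&(v<r+8)&(u>205)&(u<305)&(Tl[...,2]<10)&(Tl[...,2]>-60)&(d>0);q=D[k];print("tube y'",np.median(q[:,1]).round(1),"x'",np.percentile(q[:,0],[1,99]).mean().round(2),"top",np.percentile(q[:,2],97).round(1))
for x0 in (60,): 
    k=(abs(D[...,2])<3)&(d>0)&(abs(D[...,1]-20)<10);print("face x' range",np.percentile(D[k][:,0],[0.5,99.5]).round(1))
rep([-1,-26.5,19])
E
```

```text
bump [303   0  20  16 290] [25.6 97.7  9. ] [20.3 30.9]
bump [211   2   9  15 128] [-29.4  96.8   9.3] [-31.8 -19.3]
tube y' 23.0 x' -5.29 top 102.4
tube y' 16.1 x' -5.32 top 102.3
tube y' 8.0 x' -5.41 top 102.5
tube y' -0.5 x' -5.66 top 102.5
face x' range [-113.1   72.9]
t 14.8 TCP mm [ -4.  -22.8  76.6] force F [-1.8  0.1 -2.1] w 0.365 grip 60.805453062057495
tool axes [[0.006, 1.0, -0.007], [1.0, -0.006, -0.003], [-0.003, -0.007, -1.0]]
to go cm (tool) [-0.35  0.34  5.75]
```

```bash
python3 -m crank '[{"x":-0.3,"y":0.2,"z":1.0,"turn":0},{"x":-0.1,"y":0,"z":1.0,"turn":0},{"x":0,"y":0,"z":0,"turn":0},{"x":0,"y":0,"z":0,"turn":0}]'|head -1
python3 -c "
from h import *
rep([-1.5,-26.5,19])"
```

```text
time: 15.2
t 15.2 TCP mm [  2.4 -29.   59.7] force F [-1.2 -0.6 -2. ] w 0.367 grip 60.926703214645386
tool axes [[0.004, 1.0, -0.0], [1.0, -0.004, -0.007], [-0.007, -0.0, -1.0]]
to go cm (tool) [ 0.28 -0.38  4.06]
```

```bash
python3 -m crank '[{"x":0.3,"y":-0.4,"z":0.4,"turn":0},{"x":0,"y":0,"z":0.4,"turn":0},{"x":0,"y":0,"z":0,"turn":0},{"x":0,"y":0,"z":0,"turn":0}]'|head -1
python3 -c "
from h import *
rep([-1.5,-26.5,19])"
```

```text
time: 15.6
t 15.6 TCP mm [ -2.5 -25.8  50.9] force F [-0.9 -0.9 -1.3] w 0.365 grip 60.926231145858765
tool axes [[0.005, 1.0, -0.001], [1.0, -0.005, -0.006], [-0.006, -0.001, -1.0]]
to go cm (tool) [-0.04  0.1   3.19]
```

Well placed. I'll press in steps and watch the force.

```bash
python3 -m crank '[{"x":0,"y":0.1,"z":0.4,"turn":0},{"x":0,"y":0,"z":0.4,"turn":0},{"x":0,"y":0,"z":0,"turn":0}]'|head -1
python3 -c "
from h import *
rep([-1.5,-26.5,19])"
python3 -m crank '[{"x":0,"y":0,"z":0.3,"turn":0},{"x":0,"y":0,"z":0.3,"turn":0},{"x":0,"y":0,"z":0,"turn":0}]'|head -1
python3 -c "
from h import *
rep([-1.5,-26.5,19])"
```

```text
time: 15.9
t 15.9 TCP mm [ -1.3 -26.5  42.9] force F [-2.3 -1.1  0.8] w 0.364 grip 61.43142342567444
tool axes [[0.004, 1.0, -0.002], [1.0, -0.004, -0.007], [-0.007, -0.002, -1.0]]
to go cm (tool) [ 0.02 -0.01  2.39]
time: 16.2
t 16.2 TCP mm [ -1.1 -26.8  37.3] force F [-3.3 -2.8  4.1] w 0.367 grip 61.607953906059265
tool axes [[0.004, 1.0, -0.001], [1.0, -0.004, -0.008], [-0.008, -0.001, -1.0]]
to go cm (tool) [ 0.04 -0.04  1.82]
```

```bash
for i in 1 2 3; do
python3 -m crank '[{"x":0,"y":0,"z":0.3,"turn":0},{"x":0,"y":0,"z":0.3,"turn":0},{"x":0,"y":0,"z":0,"turn":0}]'|head -1
python3 -c "
from h import *
rep([-1.5,-26.5,19])"; done
```

```text
time: 16.5
t 16.5 TCP mm [ -1.5 -26.6  30.7] force F [-2.3 -2.8 -3.6] w 0.36 grip 60.88643252849579
tool axes [[0.005, 1.0, -0.001], [1.0, -0.005, -0.008], [-0.008, -0.001, -1.0]]
to go cm (tool) [0.02 0.   1.17]
time: 16.8
t 16.8 TCP mm [ -1.9 -25.9  24.1] force F [  0.   -1.3 -11.4] w 0.363 grip 60.205557346343994
tool axes [[0.005, 1.0, -0.002], [1.0, -0.005, -0.007], [-0.007, -0.002, -1.0]]
to go cm (tool) [-0.05  0.05  0.51]
time: 17.1
t 17.1 TCP mm [ -1.5 -25.8  19.7] force F [-8.   2.7 16.5] w 0.361 grip 63.3973091840744
tool axes [[0.004, 1.0, -0.003], [1.0, -0.004, -0.004], [-0.004, -0.003, -1.0]]
to go cm (tool) [-0.07  0.    0.07]
```

Snapped in: the force peaked, reversed to a pull, and then met the saddles at the predicted depth (19.7 mm against 19). Brief extra press, then release.

```bash
python3 -m crank '[{"x":0,"y":0,"z":0.15,"turn":0},{"x":0,"y":0,"z":0,"turn":0}]'|head -3
python3 -c "
from h import *
rep()"
python3 -m crank '[{"x":0,"y":0,"z":-0.3,"turn":0},{"x":0,"y":0,"z":0,"turn":0},{"x":0,"y":0,"z":0,"turn":0},{"x":0,"y":0,"z":0,"turn":0}]' 100
python3 -m crank '[{"x":0,"y":0,"z":-2,"turn":0},{"x":0,"y":0,"z":-4,"turn":0},{"x":0,"y":0,"z":-4,"turn":0},{"x":0,"y":0,"z":-4,"turn":0},{"x":0,"y":0,"z":0,"turn":0}]'
python3 - <<'E'
from h import *
rep()
c=manip.camera_model("wrist");s,p,M=st();im,d=manip.grab_frame("wrist")
np.savez("pics/w5.npz",p=im,d=d,tp=p,tM=M,**c)
cv2.imwrite("pics/w5.png",im[:,:,::-1])
E
```

```text
time: 17.3
tool_pos: [0.6227, -0.1789, 0.0772]
tool_rot: [0.204, 0.651, 0.698, 0.218]
t 17.3 TCP mm [ -1.5 -25.8  19.5] force F [-13.8   4.2  38.7] w 0.365 grip 65.62592625617981
tool axes [[0.002, 1.0, -0.004], [1.0, -0.002, -0.003], [-0.003, -0.004, -1.0]]
time: 17.7
tool_pos: [0.6228, -0.1794, 0.0783]
tool_rot: [0.207, 0.652, 0.696, 0.218]
contact_force: [-0.0, -0.6, -1.2]
gripper_width: 0.992
grasp_force: 0.0
time: 18.2
tool_pos: [0.5436, -0.1861, 0.2]
tool_rot: [0.212, 0.651, 0.695, 0.219]
contact_force: [1.0, 0.3, 0.3]
gripper_width: 0.999
grasp_force: 0.0
t 18.2 TCP mm [  3.9 -27.2 165.7] force F [ 1.   0.3 -0.3] w 0.999 grip 0.0
tool axes [[0.002, 1.0, 0.008], [1.0, -0.002, -0.013], [-0.013, 0.008, -1.0]]
```

View pics/w5.png

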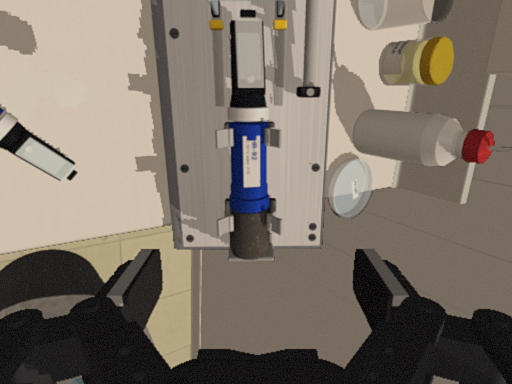

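Both clips, at (248,137) and (250,222), hold the refractometer straight with the plate outward. I'll check its depth, then move over the hood.

```bash
python3 - <<'E'
from h import *
z=np.load("pics/w5.npz");d=z["d"];W=world(d,z["mtx"],z["world_to_cam"]);D=(W-O)@F*1e3
for y in(-90,-75,-40,-30,-20,20,40,60,80):
    k=(d>0)&(abs(D[...,1]-y-2)<3)&(abs(D[...,0])<22)&(D[...,2]>20);q=D[k];print(y,"top %.1f"%np.percentile(q[:,2],97),"x' %.1f %.1f"%tuple(np.percentile(q[q[:,2]>30][:,0],[1,99])))
rep([-1.5,139,165])
E
python3 -m crank '[{"x":4,"y":-0.2,"z":0,"turn":0},{"x":4,"y":-0.2,"z":0,"turn":0},{"x":3,"y":-0.1,"z":-1,"turn":0},{"x":0,"y":0,"z":0,"turn":0},{"x":0,"y":0,"z":0,"turn":0}]'|head -1
python3 - <<'E'
from h import *
rep([-1.5,139,165])
c=manip.camera_model("wrist");s,p,M=st();im,d=manip.grab_frame("wrist")
np.savez("pics/w6.npz",p=im,d=d,tp=p,tM=M,**c)
cv2.imwrite("pics/w6.png",im[:,:,::-1])
W=world(d,c["mtx"],c["world_to_cam"]);D=(W-O)@F*1e3
hsv=cv2.cvtColor(im,cv2.COLOR_RGB2HSV)
b=(hsv[...,0]>95)&(hsv[...,0]<130)&(hsv[...,1]>110)&(d>0)&(D[...,2]>55)&(D[...,2]<120)
q=D[b];print("rib",b.sum(),np.percentile(q,[1,50,99],axis=0).round(1))
top=np.percentile(q[:,2],90);t=q[q[:,2]>top-3];print("rib top",len(t),np.percentile(t,[1,50,99],axis=0).round(1),cv2.minAreaRect(t[:,:2].astype(np.float32)))
E
```

```text
-90 top 49.9 x' -19.0 17.8
-75 top 48.8 x' -17.6 17.0
-40 top 47.6 x' -16.8 14.6
-30 top 47.9 x' -15.6 13.7
-20 top 248.2 x' -14.8 21.4
20 top 48.0 x' -16.9 14.9
40 top 49.6 x' -14.1 12.5
60 top 47.6 x' -12.6 12.2
80 top 43.7 x' -13.0 11.5
t 18.25 TCP mm [  1.9 -26.5 163.4] force F [ 0.3  0.2 -0.8] w 0.999 grip 0.0
tool axes [[0.003, 1.0, 0.004], [1.0, -0.003, -0.011], [-0.011, 0.004, -1.0]]
to go cm (tool) [16.55 -0.39 -0.35]
time: 18.75
t 18.75 TCP mm [ -6.3  85.8 168.7] force F [-0.1  0.3 -0.4] w 1.001 grip 0.0
tool axes [[0.004, 1.0, -0.002], [1.0, -0.004, -0.005], [-0.005, -0.002, -1.0]]
to go cm (tool) [5.32 0.47 0.35]
rib 3230 [[-196.7   18.8   62.5]
 [  -6.1  128.6   82.7]
 [   9.   165.5   89.8]]
rib top 1402 [[-196.8   30.8   84.8]
 [  -2.   135.5   87.1]
 [   4.7  160.7   90.9]] ((-93.65177154541016, 91.77596282958984), (236.33587646484375, 43.585968017578125), 26.875896453857422)
```

View pics/w6.png

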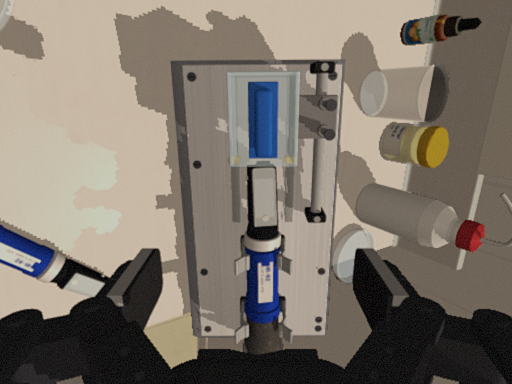

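The wrist view shows the hood with its blue rib at (263,120), guide rod at its right (320,65–215), and the refractometer home below. I'll measure the rib top and the rod height.

```bash
python3 - <<'E'
from h import *
z=np.load("pics/w6.npz");d=z["d"];im=z["p"];W=world(d,z["mtx"],z["world_to_cam"]);D=(W-O)@F*1e3
hsv=cv2.cvtColor(im,cv2.COLOR_RGB2HSV)
b=(hsv[...,0]>95)&(hsv[...,0]<130)&(hsv[...,1]>110)&(d>0)&(D[...,2]>55)&(D[...,2]<120)&(abs(D[...,0])<30)&(D[...,1]>95)
b[:60]=0;b[170:]=0;q=D[b];t=q[q[:,2]>83];print(len(t),np.percentile(t,[2,50,98],axis=0).round(1),cv2.minAreaRect(t[:,:2].astype(np.float32)))
for y in range(112,166,8):
    k=abs(t[:,1]-y)<4;print(y,np.percentile(t[k][:,0],[2,98]).round(1),np.median(t[k][:,2]).round(1))
for x0 in range(25,75,8):
    k=(d>0)&(abs(D[...,0]-x0)<4)&(D[...,1]>60)&(D[...,1]<185)&(D[...,2]<150);print("x'",x0,"zmax",np.percentile(D[k][:,2],99.5).round(1))
rep([-1.5,139,165])
E
```

```text
1228 [[ -6.8 117.4  84.3]
 [ -1.3 139.6  87. ]
 [  4.9 160.6  88.5]] ((-1.0457172393798828, 138.57595825195312), (45.44080352783203, 12.690890312194824), 89.64412689208984)
112 [-0.5  2.2] 84.4
120 [-6.8  5. ] 86.8
128 [-6.8  5. ] 87.1
136 [-6.7  4.9] 87.0
144 [-6.7  4.8] 87.0
152 [-6.6  4.7] 87.1
160 [-6.6  4.6] 87.0
x' 25 zmax 63.0
x' 33 zmax 32.0
x' 41 zmax 34.1
x' 49 zmax 60.5
x' 57 zmax 60.1
x' 65 zmax 29.6
x' 73 zmax 1.3
t 18.8 TCP mm [ -6.3  85.1 168.8] force F [ 0.6  0.2 -0.2] w 1.001 grip 0.0
tool axes [[0.005, 1.0, -0.003], [1.0, -0.005, -0.006], [-0.006, -0.003, -1.0]]
to go cm (tool) [5.4  0.46 0.34]
```

```bash
python3 -m crank '[{"x":2,"y":0.2,"z":2,"turn":0},{"x":2,"y":0.2,"z":2.5,"turn":0},{"x":1.4,"y":0,"z":2.5,"turn":0},{"x":0,"y":0,"z":0,"turn":0},{"x":0,"y":0,"z":0,"turn":0}]' 45|head -1
python3 -c "
from h import *
rep([-2,139,65.5])"
```

```text
time: 19.3
t 19.3 TCP mm [ -2.5 137.9  98.4] force F [-0.3  0.4 -0. ] w 0.453 grip 0.0
tool axes [[0.005, 1.0, -0.004], [1.0, -0.006, -0.006], [-0.006, -0.004, -1.0]]
to go cm (tool) [0.14 0.06 3.29]
```

```bash
python3 -m crank '[{"x":0.1,"y":0,"z":1,"turn":0},{"x":0,"y":0,"z":1,"turn":0},{"x":0,"y":0,"z":1,"turn":0},{"x":0,"y":0,"z":0.2,"turn":0},{"x":0,"y":0,"z":0,"turn":0}]'|head -1
python3 -c "
from h import *
rep([-2,139,65.5])"
python3 -m crank '[{"x":0,"y":0,"z":0,"turn":0},{"x":0,"y":0,"z":0,"turn":0},{"x":0,"y":0,"z":0,"turn":0},{"x":0,"y":0,"z":0,"turn":0}]' 0|head -1
python3 -c "
from h import *
rep([-2,139,65.5])"
```

```text
time: 19.8
t 19.8 TCP mm [ -1.2 138.4  67.5] force F [-0.2  0.3 -0.2] w 0.452 grip 0.0
tool axes [[0.006, 1.0, -0.001], [1.0, -0.006, -0.007], [-0.007, -0.001, -1.0]]
to go cm (tool) [ 0.06 -0.08  0.2 ]
time: 20.2
t 20.2 TCP mm [ -2.1 139.   67.9] force F [-5.6 -1.1  9.3] w 0.122 grip 59.951518177986145
tool axes [[0.003, 1.0, -0.003], [1.0, -0.003, -0.007], [-0.007, -0.003, -1.0]]
to go cm (tool) [-0.    0.01  0.24]
```

```bash
python3 -m crank '[{"x":0,"y":0,"z":-0.4,"turn":0},{"x":0,"y":0,"z":-0.4,"turn":0},{"x":0,"y":0,"z":-0.4,"turn":0},{"x":0,"y":0,"z":0,"turn":0},{"x":0,"y":0,"z":0,"turn":0}]'|head -1
python3 -c "
from h import *
rep()"
```

```text
time: 20.7
t 20.7 TCP mm [ -2.2 139.3  79.2] force F [-4.2 -1.  -2.5] w 0.127 grip 58.545159101486206
tool axes [[0.005, 1.0, -0.002], [1.0, -0.005, -0.007], [-0.007, -0.002, -1.0]]
```

Lifted about 11 mm with -2.5 N. Sliding along.

```bash
python3 -m crank '[{"x":-0.6,"y":0,"z":0,"turn":0},{"x":-0.8,"y":0,"z":0,"turn":0},{"x":-0.8,"y":0,"z":0,"turn":0},{"x":-0.8,"y":0,"z":0,"turn":0},{"x":0,"y":0,"z":0,"turn":0}]'|head -1
python3 -c "
from h import *
rep()"
python3 -m crank '[{"x":-0.8,"y":0,"z":0,"turn":0},{"x":-0.8,"y":0,"z":0,"turn":0},{"x":-0.8,"y":0,"z":0,"turn":0},{"x":-0.6,"y":0,"z":0,"turn":0},{"x":0,"y":0,"z":0,"turn":0}]'|head -1
python3 -c "
from h import *
rep()"
```

```text
time: 21.2
t 21.2 TCP mm [ -2.  107.7  79.4] force F [-3.7 -1.2 -2. ] w 0.123 grip 58.615785241127014
tool axes [[0.006, 1.0, -0.002], [1.0, -0.006, -0.008], [-0.008, -0.002, -1.0]]
time: 21.7
t 21.7 TCP mm [-1.9 78.  79.8] force F [-5.2 -1.6 -2.1] w 0.123 grip 58.65061640739441
tool axes [[0.005, 1.0, -0.001], [1.0, -0.005, -0.008], [-0.008, -0.001, -1.0]]
```

```bash
for i in 1 2; do python3 -m crank '[{"x":-0.25,"y":0,"z":0,"turn":0},{"x":0,"y":0,"z":0,"turn":0},{"x":0,"y":0,"z":0,"turn":0}]'|head -1
python3 -c "
from h import *
rep()"; done
```

```text
time: 22.0
t 22.0 TCP mm [-1.9 76.6 79.8] force F [-4.7 -1.1 -1.4] w 0.128 grip 58.6390221118927
tool axes [[0.005, 1.0, -0.001], [1.0, -0.005, -0.007], [-0.007, -0.001, -1.0]]
time: 22.3
t 22.3 TCP mm [-1.9 74.3 79.8] force F [-4.9  0.1 -2.9] w 0.124 grip 58.64996373653412
tool axes [[0.005, 1.0, -0.001], [1.0, -0.005, -0.007], [-0.007, -0.001, -1.0]]
```

```bash
for i in 1 2; do python3 -m crank '[{"x":-0.2,"y":0,"z":0,"turn":0},{"x":0,"y":0,"z":0,"turn":0},{"x":0,"y":0,"z":0,"turn":0}]'|head -1
python3 -c "
from h import *
rep()"; done
```

```text
time: 22.6
t 22.6 TCP mm [-1.9 73.1 79.7] force F [-3.2  3.7 -2.5] w 0.125 grip 58.65667462348938
tool axes [[0.005, 1.0, -0.002], [1.0, -0.005, -0.005], [-0.005, -0.002, -1.0]]
time: 22.9
t 22.9 TCP mm [-1.9 72.8 79.6] force F [-1.8 12.3 -2.2] w 0.126 grip 58.71076941490173
tool axes [[0.006, 1.0, -0.002], [1.0, -0.006, -0.001], [-0.001, -0.002, -1.0]]
```

It's at its stop: 66.5 mm of travel and the force is rising. Let it down, release and withdraw.

```bash
python3 -m crank '[{"x":0.1,"y":0,"z":0.4,"turn":0},{"x":0,"y":0,"z":0.4,"turn":0},{"x":0,"y":0,"z":0.3,"turn":0},{"x":0,"y":0,"z":0.1,"turn":0},{"x":0,"y":0,"z":0,"turn":0}]'|head -1
python3 -c "
from h import *
rep()"
python3 -m crank '[{"x":0,"y":0,"z":0,"turn":0},{"x":0,"y":0,"z":0,"turn":0},{"x":0,"y":0,"z":0,"turn":0}]' 45|head -1
python3 -c "
from h import *
rep()"
python3 -m crank '[{"x":0,"y":0,"z":-1,"turn":0},{"x":0,"y":0,"z":-3,"turn":0},{"x":0,"y":0,"z":-4,"turn":0},{"x":0,"y":0,"z":-4,"turn":0},{"x":0,"y":0,"z":0,"turn":0}]'|head -1
python3 - <<'E'
from h import *
rep()
c=manip.camera_model("wrist");s,p,M=st();im,d=manip.grab_frame("wrist")
cv2.imwrite("pics/w7.png",im[:,:,::-1])
W=world(d,c["mtx"],c["world_to_cam"]);D=(W-O)@F*1e3
hsv=cv2.cvtColor(im,cv2.COLOR_RGB2HSV)
b=(hsv[...,0]>95)&(hsv[...,0]<130)&(hsv[...,1]>110)&(d>0)&(abs(D[...,2]-86)<12)&(abs(D[...,0])<30)
q=D[b];print("rib",b.sum(),np.percentile(q,[2,50,98],axis=0).round(1))
E
```

```text
time: 23.4
t 23.4 TCP mm [-1.9 73.  67.9] force F [-4.6  9.2  3.6] w 0.128 grip 59.51642632484436
tool axes [[0.005, 1.0, -0.002], [1.0, -0.005, -0.002], [-0.002, -0.002, -1.0]]
time: 23.7
t 23.7 TCP mm [ 0.7 70.1 68.8] force F [ 0.6 -0.3 -0.7] w 0.453 grip 0.0
tool axes [[0.005, 1.0, 0.003], [1.0, -0.005, -0.009], [-0.009, 0.003, -1.0]]
time: 24.2
t 24.2 TCP mm [  4.5  70.1 194.5] force F [ 1.8 -1.   0.4] w 0.45 grip 0.0
tool axes [[0.002, 1.0, 0.012], [1.0, -0.002, -0.014], [-0.014, 0.012, -1.0]]
rib 863 [[-6.6 53.6 78.7]
 [-0.6 76.4 86.8]
 [ 5.2 96.3 88.3]]
```

View pics/w7.png

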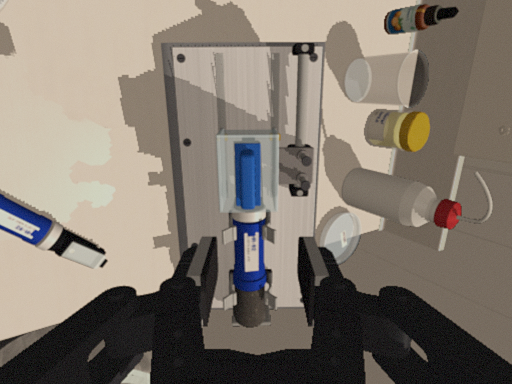

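The hood is down (rib top 87 mm) over the prism at (248,170), its rib has moved 66 mm, the refractometer is still clipped, and the gripper is clear. Handing in.

```bash
python3 -c "
from plant import manip
print(manip.job_done())"
```

```text
the job is handed in; nothing more can be done
None
```

The refractometer is home in both clips with its plate outward, and the hood is lifted over the bumps, slid 66 mm to its stop over the prism, let down and released; I handed the job in at about 24 s without seeing a verdict.

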